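# Fill and seal a praline jar

### The job

Put all the pralines from the marble slab into the jar, seat the sealing disk flat in the jar's mouth, then set the brass ring over it and screw it clockwise until you feel it reach its stop. Leave the closed jar turned so that its label faces the brass pointer, and do not push the ribbon rolls or the stamp about.

Things in the scene. Friction and masses are not known exactly. Their poses are not given: they have to be found in the camera images.
- jar (a joint): Angle in rad of the turntable with the jar fixed on it, about the vertical axis, counter-clockwise positive seen from above, -3.1 to 3.1. 0: the label faces the brass pointer. A stiff bearing holds it where it is left (about 0.25 Nm to turn it).
- jar_mouth (a point): Centre of the jar's rim, 100 mm above the worktop; turns with the jar; z up, -x towards the label. Glass jar 84 mm high, body 60 mm across, fixed on a wooden turntable plate (194 mm across, top 16 mm above the worktop). Mouth 31 mm clear; 4 mm below the rim a ledge in a 41 mm wide recess takes the disk. Pralines may be let fall in from just above the rim.
- jar_lugs (a point): On the jar's axis, 6.5 mm below the rim, level with the underside of the two lugs outside its 45 mm neck. They are centred on the jar's +x and -x, each 50 degrees long, reach out to 28.5 mm from the axis and from 1 to 6.5 mm below the rim; each has a downward stop at its clockwise end (seen from above).
- stud_1 (a point): Top of upright stud 1 on the turntable plate, about 54 mm above the worktop, 85 mm from the axis, 45 degrees counter-clockwise from the jar's x axis. Steel, 10 mm thick, 38 mm tall, with a 13 mm rubber tip. Push it along its circle with a fingertip to turn the jar.
- stud_2 (a point): Top of upright stud 2 on the turntable plate, about 54 mm above the worktop, 85 mm from the axis, 135 degrees counter-clockwise from the jar's x axis. Steel, 10 mm thick, 38 mm tall, with a 13 mm rubber tip. Push it along its circle with a fingertip to turn the jar.
- stud_3 (a point): Top of upright stud 3 on the turntable plate, about 54 mm above the worktop, 85 mm from the axis, 225 degrees counter-clockwise from the jar's x axis. Steel, 10 mm thick, 38 mm tall, with a 13 mm rubber tip. Push it along its circle with a fingertip to turn the jar.
- stud_4 (a point): Top of upright stud 4 on the turntable plate, about 54 mm above the worktop, 85 mm from the axis, 315 degrees counter-clockwise from the jar's x axis. Steel, 10 mm thick, 38 mm tall, with a 13 mm rubber tip. Push it along its circle with a fingertip to turn the jar.
- stand: Fixed steel foot of the turntable. Origin: on the turning axis at worktop level. Its -x side carries the brass pointer, 112 mm from the axis, which marks the front.
- disk: Aluminium sealing disk, 36 mm across, 6 mm thick, lower edge bevelled, with a dark wooden knob in the middle (14 mm across, from 8 to 21 mm above the disk's underside); 50 g. Origin: centre of its underside, z up through the knob. Seated on the jar's ledge its underside is 4 mm below the rim and its top 2 mm above it.
- ring: Brass screw ring, 68 mm across, 18 mm high, 60 g; flange on top with a 26 mm opening for the disk's knob, skirt 63 mm wide inside. Origin: centre of its underside, z up through the flange. Two lugs inside at the lower edge on its +x and -x, 24 degrees long, reaching in to 25.5 mm from the axis, marked by red dots on the flange. Either way round fits.
- ring_top (a point): Centre of the ring's flange, 18 mm above its underside. The ring goes down with its x axis 40 to 140 (best 60 to 70) degrees counter-clockwise of the jar's, rests on the disk, underside 13 mm below the rim, and turns clockwise from above until its lugs, under the jar's, meet the stops: red dots in line with the label, x axes parallel. A harder twist then turns the jar.
- slab: Fixed marble slab, 150x150x8 mm, on which the pralines stand. Origin: centre of its underside.
- praline_1: one gold foil-wrapped praline, round, 22 mm wide, 18 mm high, flat base, low dome; about 20 g. Origin: centre of its base; z up through the dome. Some of the four may be absent.
- praline_2: one red foil-wrapped praline, round, 22 mm wide, 18 mm high, flat base, low dome; about 20 g. Origin: centre of its base; z up through the dome. Some of the four may be absent.
- praline_3: one blue foil-wrapped praline, round, 22 mm wide, 18 mm high, flat base, low dome; about 20 g. Origin: centre of its base; z up through the dome. Some of the four may be absent.
- praline_4: one green foil-wrapped praline, round, 22 mm wide, 18 mm high, flat base, low dome; about 20 g. Origin: centre of its base; z up through the dome. Some of the four may be absent.
- ribbon_roll_1: Bystander: gold ribbon roll lying flat, 64x67x20 mm. Origin: centre of its underside. Leave it alone.
- ribbon_roll_2: Bystander: red ribbon roll lying flat, 60x63x16 mm. Origin: centre of its underside. Leave it alone.
- date_stamp: Bystander: wooden hand stamp standing upright, 30x46x60 mm. Origin: centre of its underside. Leave it alone.
Mind the look-alikes: they are no part of the job. Leave any blue or purple look-alike of the ring alone.

How it is judged:
On the way, in this order (a step that is already met when the one before it is completed fails the run):
1. all the pralines are in the jar (horizontal distance between each of praline_1, praline_2, praline_3, praline_4 and jar_mouth below 0.03 m and z of praline_1 in the frame of jar_mouth between -0.086 and -0.008 m and z of praline_2 in the frame of jar_mouth between -0.086 and -0.008 m and z of praline_3 in the frame of jar_mouth between -0.086 and -0.008 m and z of praline_4 in the frame of jar_mouth between -0.086 and -0.008 m), for 0.2 s.
2. the disk lies flat on the ledge in the mouth (horizontal distance between disk and jar_mouth below 0.004 m and z of disk in the frame of jar_mouth between -0.0065 and -0.0015 m and angle between disk's own z axis and vertical below 0.07 rad), for 0.2 s.
3. the ring is down over the disk and turned home (all of step 2 and horizontal distance between ring and jar_mouth below 0.005 m and z of ring in the frame of jar_mouth between -0.016 and -0.01 m and angle between ring's own z axis and vertical below 0.1 rad and angle between the x axis of ring and the x axis of jar_mouth, either way round below 0.17 rad), for 0.2 s.
At the end, for the whole second after the job is handed in: All pralines in the jar; disk flat on its ledge (4 mm off centre, 2.5 mm of height, 0.07 rad); ring down over it (underside 10 to 16 mm below the rim, 5 mm off centre), its x axis within 0.17 rad of the jar's; label within 0.2 rad of the pointer; all at rest (all of step 1 and all of step 3 and value of joint jar between -0.2 and 0.2 rad and linear speed of ring below 0.02 m/s and velocity of joint jar between -0.05 and 0.05 rad/s); the robot touches nothing.
It fails at once if a ribbon roll or the stamp is pushed more than 3 cm (distance of any of ribbon_roll_1, ribbon_roll_2, date_stamp from where it was at the start of the episode above 0.03 m).
Of praline_1, praline_2, praline_3, praline_4 only 3 to 4 are there at a start; the rules pass over those that are not, and their reading is None.
At some moment in a run one of praline_1, praline_2, praline_3, praline_4, disk, ring may be knocked a few centimetres aside while the robot is not near it.
It also fails if it takes over 208 s, if anything falls off the work surface, if the arm or the gripper's body presses on something with over 40 N, if the wrist force passes 120 N, or if a joint passes its speed limit or range.

### The arm

A 7-joint arm with a two-finger parallel gripper is mounted at the origin on a cart in front of the work surface, level with it; the furniture and walls round the work are solid. World frame = base frame: x ahead of the robot, y to its left, z up, the work surface at z = 0. Lengths are in m, angles in rad, forces in N, time in s.
With the tool pointing down it reaches from about 0.425 to 0.95 m from the base axis. Payload 4.7 kg.
Tool frame: the origin (TCP) lies midway between the tips of the shut fingers; the grasp point (between the pads) lies 19 mm behind it; x points along the fingers, y is the direction in which the jaws open and shut, and the axes are right-handed (so a half turn about x gives the same grasp; the last joint's range is limited). The gripper opens to 85 mm and grips with 20 to 120 N. Pads are 22 mm wide; open, the fingers measure 114 mm over their backs; the gripper's body (76 mm by 85 mm) begins 54 mm behind the grasp point. The pads swing forward as they close: fully open they stand 13 mm farther back than shut.
Start: joints at [1.248, 0.469, -0.049, 1.532, 0.024, 1.141, -0.082], TCP at [0.196, -0.646, 0.231] pointing down, gripper open.
Joint ranges: [-2.59, 2.59], [-0.33, 1.99], [-1.39, 1.29], [0.1, 2.45], [-1.04, 4.18], [0.21, 1.99], [-2.66, 2.66]. Speed limits (rad/s): [2.57, 2.57, 3.14, 3.14, 3.14, 3.14, 3.14].

### API

Orientations are given as a unit quaternion [x, y, z, w].
In Python, from cell import arm gives the robot as it stands.
- The arm moves only by the shell command python3 -m creep 'ROWS'. ROWS is text: rows parted by semicolons, each of 7 numbers parted by spaces: the turn, a rotation vector about the world's x, y, z in degrees, then the shift along the world's x, y, z in mm, then the closure, from -1 (fully open) to 1 (shut), so that 0 is half open. A call has 1 to 5 rows; each row is the pose to reach, as a shift and turn from the pose commanded when the call began; what a row does not reach only later rows make up. A row lasts 1/12 s, in which the tool goes at most 41.7 mm and 7.16 degrees, less where a joint would pass 70% of its speed; a pose out of reach is approached as far as the arm can. A call with a gripper value outside its range is refused whole. The fingers move at their own pace and stop on an object; the grip force is fixed at half the most. Time passes only in rows, so rows that repeat a pose let the fingers close. It gives the time, the measured TCP pose, the force and the opening at its end, in the units of the state.
- arm.read_state(): the state, without advancing time (a new reading comes with each control period).
- arm.camera(name): name is "scene" or "top" or "wrist"; returns (picture, depth): 480x640x3 uint8, blue, green, red; 480x640 float32, m along the optical axis (not along the pixel's ray), 0 where there is no reading.
- arm.camera_params(name): a dict with "camera_matrix" (3x3 intrinsics, pixels), "world_from_camera" (4x4, takes a point from camera to world coordinates); the wrist camera has in their place "mount" (4x4, takes a point from camera to tool coordinates, whose origin is the TCP and whose axes are the tool frame's). Camera axes: x right, y down, z forward; pixel columns grow to the right and rows downward; lengths in m; the calibration is good to about 2 mm. A picture is of the moment at which its call begins: read the wrist's pose just before it. camera_params takes no time and is no camera call.
- arm.close_job(): hands the job in, once; it reports no verdict.
The state is a dict: "t": time; "joints": joint angles; "joint_vel": joint speeds; "joint_efforts": joint torques, N m; "tcp_pos": TCP position; "tcp_rot": TCP orientation; "force": force on the tool from outside, world axes, zero at the start; "moment": the same for the moment, N m; "width": finger opening in m.
Only numpy, scipy, OpenCV 4.12 (cv2) and the standard library are available. Lean on these libraries where they do the work, as an engineer would, in place of code of your own. Each camera call takes 0.05 s, during which the arm holds its last target. There are 200 camera calls.

## Working session

There is one attempt and no reset: what is moved stays moved. The work goes in short steps, Python scripts to look and compute and a shell command to move; the robot and the scene stay as the last step left them, time stands still between calls to the robot, and variables do not carry over. Pictures are saved under pics/ and viewed, about 12 in all and at most 16, crops included, and the job is handed in when it is done.

```bash
ls; mkdir -p pics; cat > h.py <<'E'
import numpy as np,cv2
from cell import arm
from scipy.spatial.transform import Rotation as R
def T():
    s=arm.read_state();M=np.eye(4);M[:3,:3]=R.from_quat(s['tcp_rot']).as_matrix();M[:3,3]=s['tcp_pos'];return M
def snap(name,f):
    M=T();im,d=arm.camera(name);p=arm.camera_params(name)
    W=M@np.array(p['mount']) if 'mount' in p else np.array(p['world_from_camera'])
    np.savez('pics/'+f+'.npz',im=im,d=d,K=np.array(p['camera_matrix']),W=W);cv2.imwrite('pics/'+f+'.png',im);return im,d
def load(f): return np.load('pics/'+f+'.npz')
def px(f,u,v,z=None):
    "world point of pixel; z: intersect with plane height, else depth"
    n=load(f);K,W=n['K'],n['W'];r=np.linalg.inv(K)@[u,v,1.]
    if z is None: k=n['d'][int(round(v)),int(round(u))]
    else: k=(z-W[2,3])/(W[:3,:3]@r)[2]
    return np.round(W[:3,:3]@(r*k)+W[:3,3],4)
def cloud(f):
    n=load(f);K,W,d=n['K'],n['W'],n['d'];v,u=np.mgrid[:480,:640]
    P=np.stack([(u-K[0,2])/K[0,0]*d,(v-K[1,2])/K[1,1]*d,d],-1)
    return P@W[:3,:3].T+W[:3,3]
def proj(f,P):
    n=load(f);W=np.linalg.inv(n['W']);q=n['K']@(W[:3,:3]@np.array(P)+W[:3,3]);return np.round(q[:2]/q[2],1)
E
python3 - <<'E'
from h import *
for c in('scene','top'):
    snap(c,c+'0');print(c,load(c+'0')['W'].round(3).tolist(),load(c+'0')['K'].round(1).tolist())
print(arm.read_state())
E
```

```text
pics
scene [[-0.882, -0.3, 0.364, 0.237], [-0.471, 0.554, -0.686, 0.662], [0.004, -0.777, -0.63, 0.711], [0.0, 0.0, 0.0, 1.0]] [[442.0, 0.0, 320.5], [0.0, 442.0, 241.4], [0.0, 0.0, 1.0]]
top [[-0.024, -0.983, 0.181, 0.412], [-1.0, 0.025, 0.003, 0.011], [-0.007, -0.181, -0.983, 1.078], [0.0, 0.0, 0.0, 1.0]] [[450.7, 0.0, 319.0], [0.0, 450.7, 234.8], [0.0, 0.0, 1.0]]
{'t': 0.1, 'joints': array([ 1.24811181,  0.46936287, -0.04859784,  1.53354613,  0.02406754,
        1.14096987, -0.08230733]), 'joint_vel': array([-0.0001701 , -0.00282584,  0.00114881, -0.00463204,  0.00023595,
       -0.00051088, -0.00054158]), 'joint_efforts': array([-2.06482359e-04, -5.11517859e+01, -4.68770473e-02, -2.38393146e+01,
        1.08489714e-02,  4.34573609e-03,  1.29192102e-05]), 'tcp_pos': array([ 0.19534363, -0.64559084,  0.23037694]), 'tcp_rot': array([-0.69939376, -0.10409287,  0.69958819, -0.10290487]), 'force': array([ 0.31217581, -0.00355287, -0.09721828]), 'moment': array([0.0079133 , 0.01814109, 0.05724387]), 'width': 0.08505844725111031}
```

View pics/top0.png

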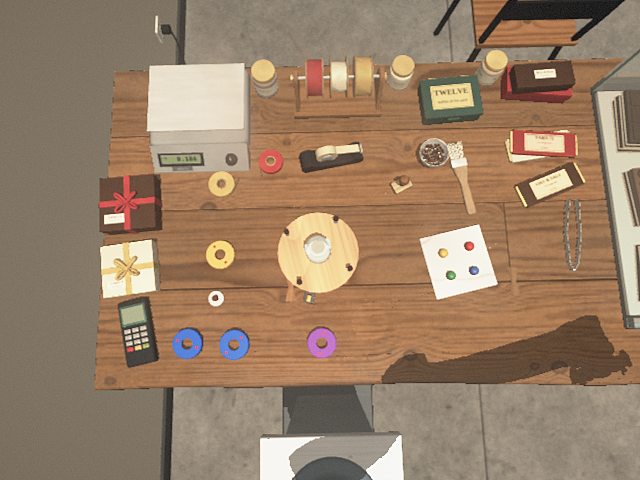

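View pics/scene0.png

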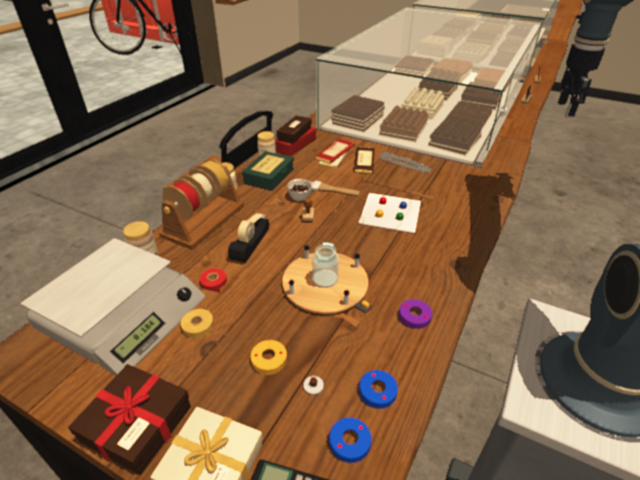

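```bash
python3 - <<'E'
from h import *
t=load('top0')['im'];s=load('scene0')['im']
z=lambda a,k:cv2.resize(a,None,fx=k,fy=k,interpolation=cv2.INTER_CUBIC)
A=z(t[205:315,270:370],4);B=z(s[235:335,270:390],3.3);h=max(A.shape[0],B.shape[0])
f=lambda a:cv2.copyMakeBorder(a,0,h-a.shape[0],0,0,0)
cv2.imwrite('pics/c1.png',np.hstack([f(A),f(B)]))
A=z(t[225:320,195:245],6);B=z(t[220:305,415:500],5);h=max(A.shape[0],B.shape[0])
cv2.imwrite('pics/c2.png',np.hstack([f(A),f(B)]))
for n,u,v,zz in [('axis plate',318,252,.016),('pointer?',310,298,None),('ring',220,255,.018),('disk',216,298,.01),('gold',443,253,.02),('red',469,246,.02),('blue',474,271,.02),('green',451,275,.02),('slab',458,261,.008),('stud',336,219,.054),('stud',286,232,.054),('stud',301,282,.054),('stud',348,267,.054),('jar',317,247,.1)]: print(n,px('top0',u,v,zz),px('top0',u,v))
E
```

```text
axis plate [0.5663 0.0175 0.016 ] [0.5656 0.0175 0.0212]
pointer? [0.4583 0.0388 0.0166] [0.4583 0.0388 0.0166]
ring [0.5647 0.2506 0.018 ] [0.5666 0.2536 0.0047]
disk [0.4639 0.2602 0.01  ] [0.4634 0.2575 0.0216]
gold [ 0.556  -0.2781  0.02  ] [0.4124 0.011  1.0784]
red [ 0.5712 -0.3408  0.02  ] [ 0.5704 -0.3392  0.025 ]
blue [ 0.5116 -0.3475  0.02  ] [ 0.5105 -0.3436  0.0317]
green [ 0.5035 -0.2929  0.02  ] [ 0.5029 -0.2909  0.0272]
slab [ 0.5375 -0.3156  0.008 ] [ 0.5369 -0.3141  0.0129]
stud [ 0.6373 -0.0264  0.054 ] [ 0.6368 -0.0263  0.056 ]
stud [0.6094 0.0903 0.054 ] [0.6092 0.0902 0.0552]
stud [0.4931 0.0575 0.054 ] [0.4938 0.0579 0.0453]
stud [ 0.5246 -0.0503  0.054 ] [ 0.5245 -0.0502  0.0545]
jar [0.5653 0.019  0.1   ] [0.5772 0.0196 0.0238]
```

View pics/c1.png

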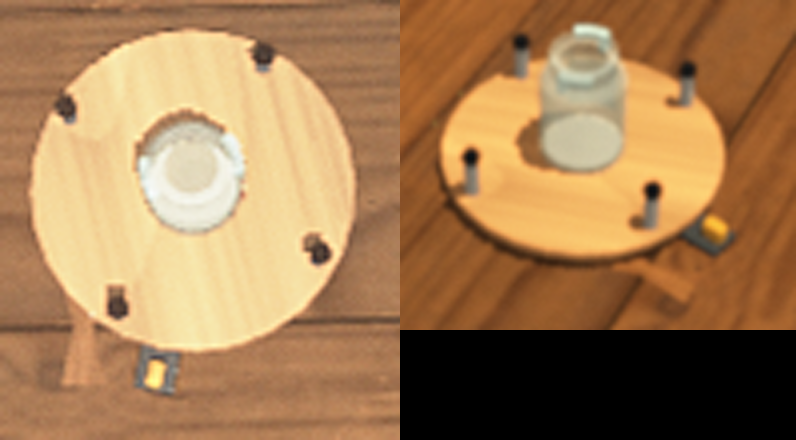

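View pics/c2.png

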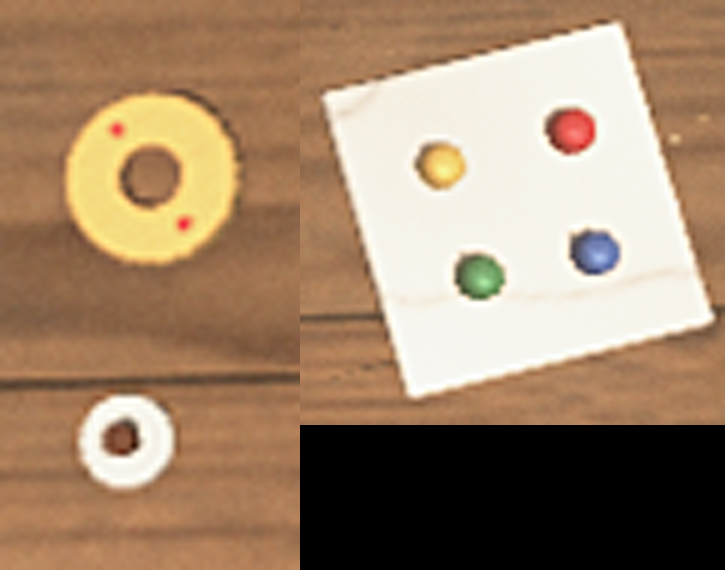

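```bash
cat >> h.py <<'E'
def tool():
    s=arm.read_state();M=T();y=M[:3,1];print('t%.1f'%s['t'],'tcp',(1e3*M[:3,3]).round(1),'xaxis',M[:3,0].round(3),'jawyaw %.1f'%np.degrees(np.arctan2(y[1],y[0])),'w %.4f'%s['width'],'F',s['force'].round(1),'Mz %.2f'%s['moment'][2],'j',s['joints'].round(2))
E
python3 - <<'E'
from h import *
tool();p=arm.camera_params('wrist');print(np.array(p['mount']).round(3),p['camera_matrix'])
P=cloud('top0');im=load('top0')['im'].astype(int)
hsv=cv2.cvtColor(load('top0')['im'],cv2.COLOR_BGR2HSV)
for n,u,v in [('gold',443,253),('red',469,246),('blue',474,271),('green',451,275)]:
    sub=np.s_[v-9:v+10,u-9:u+10];m=hsv[sub][...,1]>90
    ys,xs=np.nonzero(m);print(n,m.sum(),xs.mean()+u-9,ys.mean()+v-9,px('top0',xs.mean()+u-9,ys.mean()+v-9,.016))
E
python3 -m creep '0 0 0 130 130 0 -0.1;0 0 0 130 130 0 -0.1;0 0 0 130 130 0 -0.1;0 0 0 130 130 0 -0.1;0 0 0 130 130 0 -0.1'; python3 -m creep '0 0 0 130 130 0 -0.1;0 0 0 130 130 0 -0.1;0 0 0 130 130 0 -0.1;0 0 0 130 130 0 -0.1;0 0 0 130 130 0 -0.1'
python3 -c "
from h import *
tool();snap('wrist','w1');tool()"
```

```text
t0.1 tcp [ 195.3 -645.6  230.4] xaxis [-0.001  0.002 -1.   ] jawyaw -73.2 w 0.0851 F [ 0.3 -0.  -0.1] Mz 0.06 j [ 1.25  0.47 -0.05  1.53  0.02  1.14 -0.08]
[[ 0.001 -0.291  0.957 -0.142]
 [ 1.    -0.    -0.001  0.   ]
 [ 0.001  0.957  0.291 -0.073]
 [ 0.     0.     0.     1.   ]] [[363.40150696   0.         323.00083035]
 [  0.         363.40150696 243.42944305]
 [  0.           0.           1.        ]]
gold 69 442.6666666666667 252.81159420289856 [ 0.557  -0.2784  0.016 ]
red 71 468.77464788732397 245.88732394366198 [ 0.572  -0.3416  0.016 ]
blue 21 475.14285714285717 270.0 [ 0.5142 -0.3518  0.016 ]
green 20 451.9 275.8 [ 0.5019 -0.2961  0.016 ]
t: 0.52
tcp_pos: [0.331, -0.5104, 0.231]
tcp_rot: [0.7, 0.107, -0.698, 0.105]
force: [1.0, 1.1, -0.7]
width: 0.0472
t: 0.93
tcp_pos: [0.4603, -0.3797, 0.2311]
tcp_rot: [0.7, 0.108, -0.698, 0.105]
force: [0.7, 0.1, 0.5]
width: 0.0468
t0.9 tcp [ 460.3 -379.7  231.1] xaxis [ 0.002  0.003 -1.   ] jawyaw -72.7 w 0.0468 F [0.7 0.1 0.5] Mz 0.01 j [ 0.76  0.35 -0.18  1.72  0.07  1.08 -0.71]
t1.0 tcp [ 461.7 -378.3  231.1] xaxis [ 0.003  0.004 -1.   ] jawyaw -72.5 w 0.0469 F [ 2.   2.  -0.2] Mz 0.00 j [ 0.76  0.35 -0.18  1.72  0.07  1.08 -0.71]
```

View pics/w1.png

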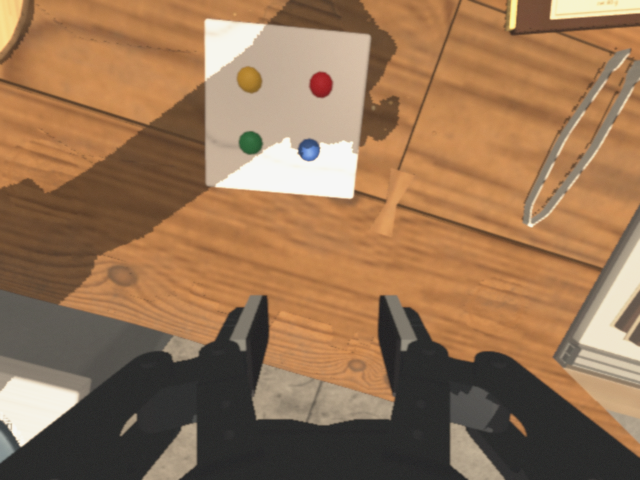

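```bash
cat >> h.py <<'E'
def pral(f,z=.017,d=True):
    "pralines by saturation/hue blobs near the slab"
    n=load(f);hsv=cv2.cvtColor(n['im'],cv2.COLOR_BGR2HSV);P=cloud(f)
    reg=(P[...,2]>.012)&(P[...,2]<.05)&(P[...,0]>.42)&(P[...,0]<.65)&(P[...,1]<-.2)&(P[...,1]>-.43)&(hsv[...,1]>110)
    k,l,st,c=cv2.connectedComponentsWithStats(reg.astype(np.uint8))
    for i in range(1,k):
        if st[i,4]>60: print(c[i].round(1),st[i,4],'hue',np.median(hsv[l==i][:,0]),px(f,*c[i],z))
E
python3 - <<'E'
from h import *
pral('w1')
for u,v in[(249,79),(320,84),(250,142),(308,150)]: print(px('w1',u,v,.017),px('w1',u,v))
E
```

```text
[249.1  79.2] 501 hue 19.0 [ 0.5552 -0.2799  0.017 ]
[320.6  84.1] 455 hue 0.0 [ 0.5704 -0.3426  0.017 ]
[250.1 142.3] 335 hue 65.0 [ 0.5023 -0.294   0.017 ]
[308.7 149.3] 272 hue 109.0 [ 0.5126 -0.3487  0.017 ]
[ 0.5554 -0.2797  0.017 ] [ 0.5547 -0.2817  0.0257]
[ 0.5704 -0.342   0.017 ] [ 0.5695 -0.3424  0.0251]
[ 0.5025 -0.2938  0.017 ] [ 0.503  -0.2951  0.0237]
[ 0.5118 -0.3482  0.017 ] [ 0.5121 -0.3484  0.024 ]
```

```bash
python3 -m creep '0 0 0 94 98 0 -0.1;0 0 0 94 98 -80 -0.1;0 0 0 94 98 -160 -0.1;0 0 0 94 98 -160 -0.1;0 0 0 94 98 -160 -0.1'
python3 -m creep '0 0 0 0 0 0 -0.1;0 0 0 0 0 0 -0.1'; python3 -c "
from h import *
tool();snap('wrist','w2');pral('w2')"
```

```text
t: 1.4
tcp_pos: [0.5433, -0.2943, 0.0898]
tcp_rot: [0.7, 0.103, -0.699, 0.104]
force: [0.5, -0.9, -0.8]
width: 0.0471
t: 1.57
tcp_pos: [0.5418, -0.2935, 0.0888]
tcp_rot: [-0.698, -0.105, 0.701, -0.103]
force: [-0.2, -0.8, 0.1]
width: 0.0471
t1.6 tcp [ 541.8 -293.5   88.8] xaxis [-0.005  0.003 -1.   ] jawyaw -73.1 w 0.0471 F [-0.2 -0.8  0.1] Mz -0.05 j [ 0.57  0.54 -0.19  1.8   0.13  0.83 -0.96]
[307.6 229.1] 973 hue 19.0 [ 0.5556 -0.2793  0.017 ]
[413.7 235.2] 992 hue 0.0 [ 0.5708 -0.3421  0.017 ]
[306.  309.7] 747 hue 64.0 [ 0.5033 -0.2934  0.017 ]
```

```bash
python3 -m creep '0 0 0 14 14 -40 -0.1;0 0 0 14 14 -50 -0.1;0 0 0 14 14 -50 -0.1;0 0 0 14 14 -50 -0.1'
python3 -c "
from h import *
tool()"
```

```text
t: 1.95
tcp_pos: [0.5567, -0.2824, 0.0423]
tcp_rot: [0.7, 0.103, -0.7, 0.104]
force: [0.3, -0.8, -0.2]
width: 0.047
t1.9 tcp [ 556.7 -282.4   42.3] xaxis [ 0.    -0.001 -1.   ] jawyaw -73.2 w 0.0470 F [ 0.3 -0.8 -0.2] Mz -0.03 j [ 0.53  0.6  -0.18  1.81  0.15  0.74 -1.01]
```

Now down and grip.

```bash
python3 -m creep '0 0 0 -1 2 -20 -0.1;0 0 0 -1 2 -31 -0.1;0 0 0 -1 2 -31 -0.1;0 0 0 -1 2 -31 0.3;0 0 0 -1 2 -31 1'
python3 -m creep '0 0 0 0 0 0 1;0 0 0 0 0 0 1;0 0 0 0 0 0 1;0 0 0 0 0 0 1'
python3 -m creep '0 0 0 0 0 40 1;0 0 0 0 0 80 1;0 0 0 0 0 120 1;0 0 0 0 0 120 1'
python3 -c "
from h import *
tool();snap('wrist','w3')"
```

```text
t: 2.37
tcp_pos: [0.5566, -0.2796, 0.0114]
tcp_rot: [0.7, 0.103, -0.699, 0.104]
force: [0.4, -0.1, -0.6]
width: 0.0238
t: 2.7
tcp_pos: [0.5568, -0.2796, 0.0117]
tcp_rot: [0.7, 0.103, -0.699, 0.104]
force: [-0.8, -0.1, 7.1]
width: 0.0186
t: 3.03
tcp_pos: [0.5613, -0.2806, 0.139]
tcp_rot: [0.704, 0.1, -0.695, 0.106]
force: [0.7, -0.9, 0.8]
width: 0.0185
t3.0 tcp [ 561.3 -280.6  139. ] xaxis [ 0.015 -0.006 -1.   ] jawyaw -73.2 w 0.0185 F [ 0.7 -0.9  0.8] Mz 0.02 j [ 0.55  0.48 -0.2   1.75  0.12  0.91 -0.98]
```

View pics/w3.png

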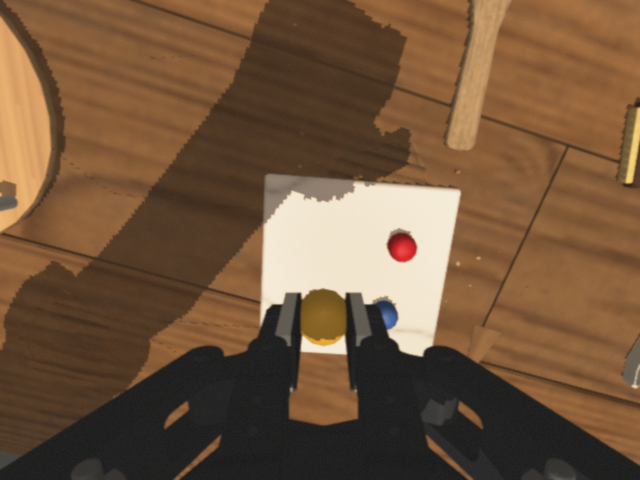

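```bash
python3 -m creep '0 0 0 0 40 10 1;0 0 0 0 80 10 1;0 0 0 0 120 10 1;0 0 0 2 150 10 1;0 0 0 2 150 10 1'
python3 -c "
from h import *
tool();snap('wrist','w4')"
python3 -m creep '0 0 0 0 40 0 1;0 0 0 0 80 0 1;0 0 0 2 120 0 1;0 0 0 2 145 0 1;0 0 0 2 145 0 1'
python3 -m creep '0 0 0 0 0 0 1;0 0 0 0 0 0 1'
python3 -c "
from h import *
tool()"
```

```text
t: 3.5
tcp_pos: [0.558, -0.1196, 0.1396]
tcp_rot: [-0.699, -0.109, 0.699, -0.106]
force: [-0.0, -0.6, 0.1]
width: 0.0184
t3.5 tcp [ 558.  -119.6  139.6] xaxis [-0.001  0.005 -1.   ] jawyaw -72.5 w 0.0184 F [-0.  -0.6  0.1] Mz -0.03 j [ 0.33  0.41 -0.25  1.87  0.12  0.88 -1.24]
t: 3.97
tcp_pos: [0.5597, 0.0227, 0.1397]
tcp_rot: [0.699, 0.108, -0.699, 0.105]
force: [0.1, -0.6, -0.5]
width: 0.0187
t: 4.13
tcp_pos: [0.5599, 0.0141, 0.1395]
tcp_rot: [-0.699, -0.102, 0.7, -0.103]
force: [-0.0, -0.1, -0.7]
width: 0.0187
t4.1 tcp [559.9  14.1 139.5] xaxis [-0.001 -0.001 -1.   ] jawyaw -73.3 w 0.0187 F [-0.  -0.1 -0.7] Mz -0.04 j [ 0.12  0.4  -0.28  1.89  0.14  0.87 -1.51]
```

View pics/w4.png

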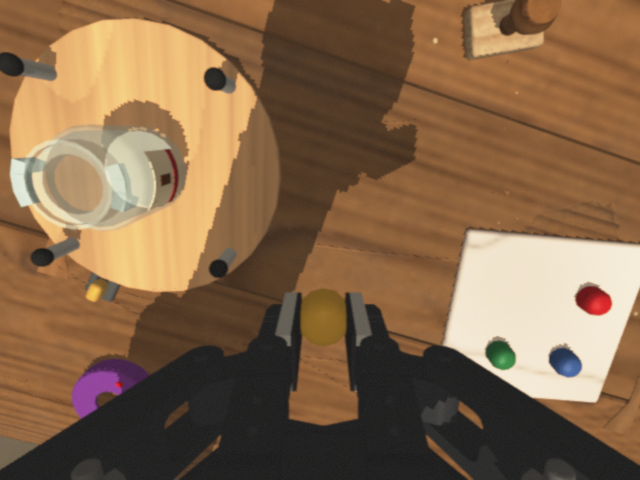

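```bash
python3 - <<'E'
from h import *
print(px('w4',76,184,.1),proj('w4',[.566,.018,.1]),px('w4',97,290,.016))
n=load('w4');c=n['im'][110:260,0:200];cv2.imwrite('pics/c3.png',cv2.resize(c,None,fx=4,fy=4,interpolation=cv2.INTER_CUBIC))
E
```

```text
[0.5679 0.0126 0.1   ] [ 64.7 184.4] [0.4598 0.0388 0.016 ]
```

View pics/c3.png

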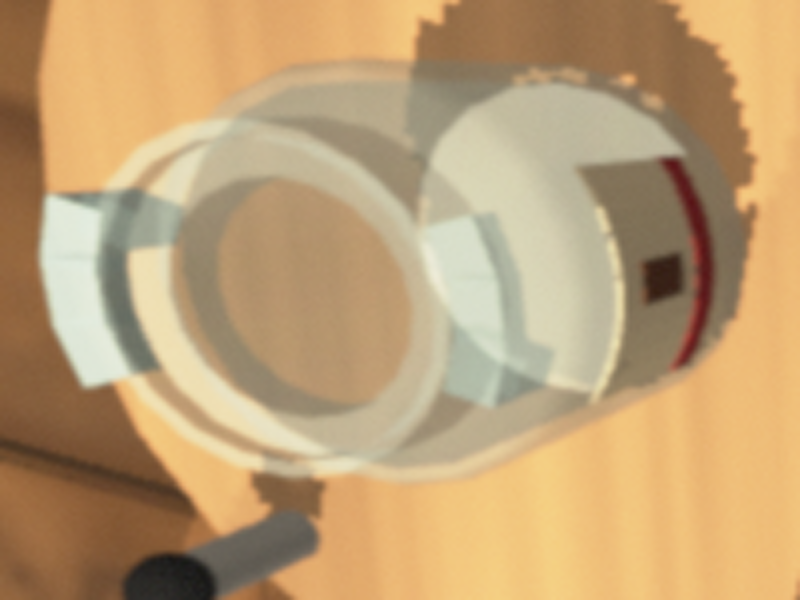

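```bash
python3 -m creep '0 0 0 6 3 -15 1;0 0 0 6 3 -31 1;0 0 0 6 3 -31 1;0 0 0 6 3 -31 1'
python3 -c "
from h import *
tool()"
```

```text
t: 4.47
tcp_pos: [0.5653, 0.0168, 0.1082]
tcp_rot: [-0.699, -0.102, 0.701, -0.103]
force: [-1.0, 0.3, 0.5]
width: 0.0184
t4.5 tcp [565.3  16.8 108.2] xaxis [-0.003 -0.001 -1.   ] jawyaw -73.4 w 0.0184 F [-1.   0.3  0.5] Mz 0.01 j [ 0.11  0.45 -0.27  1.9   0.16  0.81 -1.53]
```

```bash
python3 -m creep '0 0 0 0 0 0 -0.1;0 0 0 0 0 0 -0.1;0 0 0 0 0 0 -0.1;0 0 0 0 0 30 -0.1;0 0 0 0 0 40 -0.1'
python3 -m creep '0 0 0 0 -40 10 -0.1;0 0 0 0 -80 10 -0.1;0 0 0 0 -120 0 -0.1;0 0 0 0 -150 0 -0.1;0 0 0 0 -150 0 -0.1'
python3 -c "
from h import *
snap('wrist','w5');snap('top','t5');tool()
a=load('w5')['im'][110:260,0:200];b=load('top0')['im'];b=load('t5')['im'][200:300,230:340]
z=lambda a,w:cv2.resize(a,(400,300),interpolation=cv2.INTER_CUBIC)
cv2.imwrite('pics/c5.png',np.hstack([z(a,1),z(b,1)]));pral('w5')"
```

```text
t: 4.88
tcp_pos: [0.5677, 0.0194, 0.1521]
tcp_rot: [0.701, 0.103, -0.698, 0.104]
force: [0.4, 1.3, 1.1]
width: 0.047
t: 5.3
tcp_pos: [0.5653, -0.1401, 0.1493]
tcp_rot: [-0.7, -0.098, 0.7, -0.101]
force: [0.4, -0.7, 0.0]
width: 0.0469
t5.4 tcp [ 566.2 -132.5  149.6] xaxis [ 0.001 -0.    -1.   ] jawyaw -73.4 w 0.0472 F [ 0.4  0.7 -0.1] Mz -0.01 j [ 0.34  0.41 -0.24  1.84  0.12  0.9  -1.23]
[559.2 290.6] 610 hue 0.0 [ 0.5706 -0.3417  0.017 ]
[470.9 344.7] 407 hue 64.0 [ 0.5034 -0.2917  0.017 ]
[534.5 350.8] 470 hue 109.0 [ 0.5129 -0.3472  0.017 ]
```

View pics/c5.png

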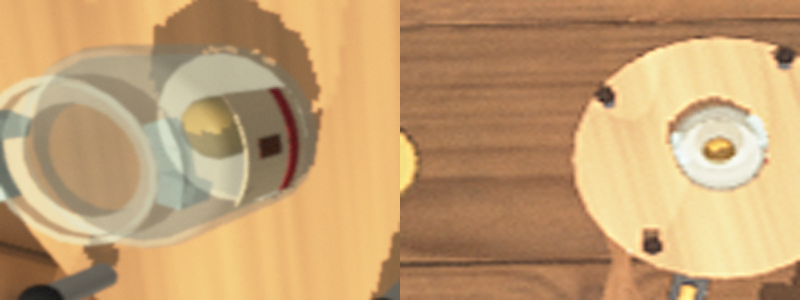

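```bash
python3 -m creep '0 0 0 -15 -38 0 -0.1;0 0 0 -30 -76 0 -0.1;0 0 0 -45 -114 -10 -0.1;0 0 0 -63 -150 -20 -0.1;0 0 0 -63 -161 -40 -0.1'
python3 -m creep '0 0 0 0 0 -35 -0.1;0 0 0 0 0 -66 -0.1;0 0 0 0 0 -66 -0.1;0 0 0 0 0 -66 -0.1'
python3 -c "
from h import *
tool();snap('wrist','w6');pral('w6')"
```

```text
t: 5.82
tcp_pos: [0.5009, -0.2981, 0.111]
tcp_rot: [0.7, 0.099, -0.699, 0.103]
force: [-0.4, -0.6, -0.0]
width: 0.0472
t: 6.15
tcp_pos: [0.5032, -0.2896, 0.0425]
tcp_rot: [-0.699, -0.105, 0.7, -0.104]
force: [-0.8, 0.4, 0.3]
width: 0.0469
t6.2 tcp [ 503.2 -289.6   42.5] xaxis [-0.002  0.002 -1.   ] jawyaw -73.0 w 0.0469 F [-0.8  0.4  0.3] Mz 0.02 j [ 0.58  0.55 -0.18  1.91  0.14  0.69 -0.95]
[475.3 188.4] 1887 hue 0.0 [ 0.5705 -0.3421  0.017 ]
[330.  289.2] 1277 hue 64.0 [ 0.503  -0.2934  0.017 ]
[439.2 301.1] 1328 hue 109.0 [ 0.5129 -0.3479  0.017 ]
```

```bash
python3 -m creep '0 0 0 0 -4 -20 -0.1;0 0 0 0 -4 -32 -0.1;0 0 0 0 -4 -32 -0.1;0 0 0 0 -4 -32 0.3;0 0 0 0 -4 -32 1'
python3 -m creep '0 0 0 0 0 0 1;0 0 0 0 0 0 1;0 0 0 0 0 0 1;0 0 0 0 0 0 1'
python3 -m creep '0 0 0 0 0 40 1;0 0 0 0 0 80 1;0 0 0 0 20 120 1;0 0 0 10 60 135 1;0 0 0 20 90 135 1'
python3 -m creep '0 0 0 10 40 0 1;0 0 0 20 80 0 1;0 0 0 30 120 0 1;0 0 0 40 160 0 1;0 0 0 43 190 0 1'
python3 -m creep '0 0 0 0 20 0 1;0 0 0 0 27 0 1;0 0 0 0 27 0 1;0 0 0 0 27 0 1'
python3 -c "
from h import *
tool()"
```

```text
t: 6.62
tcp_pos: [0.504, -0.2957, 0.0124]
tcp_rot: [0.7, 0.103, -0.699, 0.104]
force: [-0.1, 0.3, 0.1]
width: 0.0236
t: 6.95
tcp_pos: [0.5041, -0.2958, 0.0127]
tcp_rot: [0.7, 0.103, -0.699, 0.104]
force: [-0.8, 0.7, 6.2]
width: 0.0186
t: 7.37
tcp_pos: [0.5253, -0.2068, 0.1514]
tcp_rot: [0.703, 0.1, -0.697, 0.104]
force: [0.3, 1.2, -1.2]
width: 0.0183
t: 7.78
tcp_pos: [0.5673, -0.0115, 0.147]
tcp_rot: [0.7, 0.105, -0.698, 0.104]
force: [0.5, 0.9, 0.1]
width: 0.0187
t: 8.12
tcp_pos: [0.566, 0.0098, 0.1463]
tcp_rot: [-0.7, -0.103, 0.7, -0.104]
force: [0.6, -0.7, 0.5]
width: 0.0187
t8.1 tcp [566.    9.8 146.3] xaxis [ 0.    -0.001 -1.   ] jawyaw -73.2 w 0.0187 F [ 0.6 -0.7  0.5] Mz -0.02 j [ 0.13  0.4  -0.28  1.87  0.14  0.89 -1.5 ]
```

```bash
python3 -m creep '0 0 0 0 7 0 1;0 0 0 0 7 -20 1;0 0 0 0 7 -38 1;0 0 0 0 7 -38 1;0 0 0 0 7 -38 1'
python3 -m creep '0 0 0 0 0 0 -0.1;0 0 0 0 0 0 -0.1;0 0 0 0 0 0 -0.1;0 0 0 0 0 30 -0.1;0 0 0 0 0 40 -0.1'
python3 -m creep '0 0 0 0 -40 10 -0.1;0 0 0 0 -80 10 -0.1;0 0 0 0 -120 0 -0.1;0 0 0 0 -160 0 -0.1;0 0 0 0 -190 0 -0.1'
python3 -c "
from h import *
tool();snap('wrist','w7');snap('top','t7');pral('w7');print(load('t7')['im'][240:256,309:327,1].min(),px('t7',317,251))"
python3 -m creep '0 0 0 -13 -36 0 -0.1;0 0 0 -26 -72 0 -0.1;0 0 0 -40 -108 -10 -0.1;0 0 0 -53 -144 -20 -0.1;0 0 0 -53 -160 -40 -0.1'
python3 -c "
from h import *
tool()"
```

```text
t: 8.53
tcp_pos: [0.5654, 0.0167, 0.1075]
tcp_rot: [-0.699, -0.103, 0.7, -0.103]
force: [-0.8, 0.4, 0.4]
width: 0.0185
t: 8.95
tcp_pos: [0.5678, 0.0185, 0.1513]
tcp_rot: [0.701, 0.103, -0.698, 0.104]
force: [1.4, 0.5, 1.2]
width: 0.0468
t: 9.37
tcp_pos: [0.5657, -0.1761, 0.1486]
tcp_rot: [0.7, 0.102, -0.699, 0.103]
force: [0.2, -0.2, 0.5]
width: 0.0467
t9.4 tcp [ 565.7 -176.1  148.6] xaxis [ 0.001 -0.002 -1.   ] jawyaw -73.3 w 0.0467 F [ 0.2 -0.2  0.5] Mz 0.02 j [ 0.4   0.43 -0.23  1.81  0.12  0.91 -1.16]
[519.7 282.2] 610 hue 0.0 [ 0.5707 -0.3417  0.017 ]
[496.4 342.1] 393 hue 109.0 [ 0.5143 -0.3468  0.017 ]
75 [0.5656 0.0197 0.0379]
t: 9.88
tcp_pos: [0.5112, -0.3387, 0.1104]
tcp_rot: [0.701, 0.099, -0.699, 0.103]
force: [0.2, -1.1, -0.5]
width: 0.047
t9.9 tcp [ 511.2 -338.7  110.4] xaxis [ 0.003 -0.006 -1.   ] jawyaw -73.6 w 0.0470 F [ 0.2 -1.1 -0.5] Mz -0.03 j [ 0.65  0.5  -0.18  1.8   0.12  0.85 -0.87]
```

Now the blue one at (0.513, −0.348).

```bash
python3 -m creep '0 0 0 2 -9 -35 -0.1;0 0 0 2 -9 -68 -0.1;0 0 0 2 -9 -68 -0.1;0 0 0 2 -9 -68 -0.1'
python3 -c "
from h import *
tool();snap('wrist','w8');pral('w8');a=load('t7')['im'][225:275,290:345];cv2.imwrite('pics/c7.png',cv2.resize(a,None,fx=6,fy=6,interpolation=cv2.INTER_CUBIC))"
```

```text
t: 10.22
tcp_pos: [0.5147, -0.3394, 0.0393]
tcp_rot: [-0.699, -0.105, 0.7, -0.103]
force: [0.3, -0.1, 0.5]
width: 0.047
t10.2 tcp [ 514.7 -339.4   39.3] xaxis [-0.002  0.002 -1.   ] jawyaw -73.1 w 0.0470 F [ 0.3 -0.1  0.5] Mz -0.02 j [ 0.64  0.6  -0.17  1.82  0.14  0.73 -0.88]
[366.  181.5] 1814 hue 0.0 [ 0.5706 -0.3426  0.017 ]
[339.5 297. ] 1316 hue 109.0 [ 0.5132 -0.3484  0.017 ]
```

View pics/c7.png

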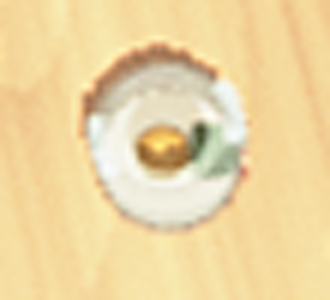

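```bash
python3 -m creep '0 0 0 -1 -9 0 -0.1;0 0 0 -1 -9 -28 -0.1;0 0 0 -1 -9 -28 -0.1;0 0 0 -1 -9 -28 0.3;0 0 0 -1 -9 -28 1'
python3 -m creep '0 0 0 0 0 0 1;0 0 0 0 0 0 1;0 0 0 0 0 0 1;0 0 0 0 0 0 1'
python3 -m creep '0 0 0 0 0 40 1;0 0 0 0 0 80 1;0 0 0 0 20 120 1;0 0 0 10 60 135 1;0 0 0 20 100 135 1'
python3 -m creep '0 0 0 10 40 0 1;0 0 0 20 80 0 1;0 0 0 30 120 0 1;0 0 0 33 160 0 1;0 0 0 33 190 0 1'
python3 -m creep '0 0 0 0 40 0 1;0 0 0 0 74 0 1;0 0 0 0 74 0 1;0 0 0 0 74 0 1'
python3 -c "
from h import *
tool()"
```

```text
t: 10.68
tcp_pos: [0.5151, -0.3501, 0.014]
tcp_rot: [0.7, 0.103, -0.699, 0.104]
force: [-0.1, 0.2, 1.0]
width: 0.0237
t: 11.02
tcp_pos: [0.5153, -0.3502, 0.0143]
tcp_rot: [0.7, 0.103, -0.699, 0.104]
force: [-0.6, 0.7, 7.1]
width: 0.018
t: 11.43
tcp_pos: [0.5355, -0.256, 0.1529]
tcp_rot: [0.703, 0.099, -0.697, 0.104]
force: [0.2, 0.8, -0.5]
width: 0.0183
t: 11.85
tcp_pos: [0.5671, -0.0588, 0.1481]
tcp_rot: [0.7, 0.105, -0.698, 0.104]
force: [0.1, 0.3, 0.8]
width: 0.0178
t: 12.18
tcp_pos: [0.5663, 0.0138, 0.1479]
tcp_rot: [0.7, 0.106, -0.699, 0.105]
force: [0.2, -0.6, -0.2]
width: 0.0179
t12.2 tcp [566.3  13.8 147.9] xaxis [ 0.001  0.001 -1.   ] jawyaw -72.8 w 0.0179 F [ 0.2 -0.6 -0.2] Mz -0.06 j [ 0.13  0.4  -0.29  1.87  0.14  0.89 -1.5 ]
```

```bash
python3 -m creep '0 0 0 0 4 0 1;0 0 0 0 4 -20 1;0 0 0 0 4 -38 1;0 0 0 0 4 -38 1;0 0 0 0 4 -38 1'
python3 -m creep '0 0 0 0 0 0 -0.1;0 0 0 0 0 0 -0.1;0 0 0 0 0 0 -0.1;0 0 0 0 0 30 -0.1;0 0 0 0 0 40 -0.1'
python3 -m creep '0 0 0 0 -40 10 -0.1;0 0 0 0 -80 10 -0.1;0 0 0 0 -120 0 -0.1;0 0 0 0 -160 0 -0.1;0 0 0 0 -190 0 -0.1'
python3 -m creep '0 0 0 2 -40 0 -0.1;0 0 0 4 -80 0 -0.1;0 0 0 6 -120 -20 -0.1;0 0 0 6 -162 -40 -0.1;0 0 0 6 -162 -60 -0.1'
python3 -m creep '0 0 0 0 0 -20 -0.1;0 0 0 0 0 -46 -0.1;0 0 0 0 0 -46 -0.1;0 0 0 0 0 -46 -0.1'
python3 -c "
from h import *
tool();snap('wrist','w9');pral('w9');snap('top','t9');"
```

```text
t: 12.6
tcp_pos: [0.5657, 0.013, 0.1086]
tcp_rot: [-0.699, -0.103, 0.7, -0.103]
force: [0.6, 0.1, 0.1]
width: 0.018
t: 13.02
tcp_pos: [0.5679, 0.0148, 0.1521]
tcp_rot: [0.701, 0.103, -0.698, 0.104]
force: [0.8, 0.2, -0.1]
width: 0.0468
t: 13.43
tcp_pos: [0.5658, -0.1797, 0.1495]
tcp_rot: [0.7, 0.102, -0.699, 0.103]
force: [1.0, -0.2, -0.6]
width: 0.0471
t: 13.85
tcp_pos: [0.5716, -0.3477, 0.0904]
tcp_rot: [0.701, 0.097, -0.699, 0.103]
force: [-0.1, -1.1, -0.1]
width: 0.0469
t: 14.18
tcp_pos: [0.5717, -0.3369, 0.0424]
tcp_rot: [-0.699, -0.104, 0.7, -0.103]
force: [0.8, -0.2, 0.4]
width: 0.0474
t14.2 tcp [ 571.7 -336.9   42.4] xaxis [-0.002  0.001 -1.   ] jawyaw -73.2 w 0.0474 F [ 0.8 -0.2  0.4] Mz 0.04 j [ 0.59  0.66 -0.17  1.7   0.15  0.8  -0.93]
[333.  290.8] 1449 hue 0.0 [ 0.5711 -0.3424  0.017 ]
```

```bash
python3 -m creep '0 0 0 -1 -6 0 -0.1;0 0 0 -1 -6 -31 -0.1;0 0 0 -1 -6 -31 -0.1;0 0 0 -1 -6 -31 0.3;0 0 0 -1 -6 -31 1'
python3 -m creep '0 0 0 0 0 0 1;0 0 0 0 0 0 1;0 0 0 0 0 0 1;0 0 0 0 0 0 1'
python3 -m creep '0 0 0 0 0 40 1;0 0 0 0 0 80 1;0 0 0 0 20 120 1;0 0 0 0 60 135 1;0 0 0 0 100 135 1'
python3 -m creep '0 0 0 0 40 0 1;0 0 0 0 80 0 1;0 0 0 -2 120 0 1;0 0 0 -2 150 0 1;0 0 0 -2 180 0 1'
python3 -m creep '0 0 0 0 40 0 1;0 0 0 0 78 0 1;0 0 0 0 78 0 1;0 0 0 0 78 0 1'
python3 -c "
from h import *
tool();a=load('t9')['im'][225:275,290:345];cv2.imwrite('pics/c9.png',cv2.resize(a,None,fx=6,fy=6,interpolation=cv2.INTER_CUBIC))"
```

```text
t: 14.7
tcp_pos: [0.5719, -0.3437, 0.0134]
tcp_rot: [0.7, 0.103, -0.699, 0.104]
force: [0.6, 1.5, -0.5]
width: 0.0236
t: 15.03
tcp_pos: [0.5723, -0.3438, 0.0138]
tcp_rot: [0.7, 0.103, -0.699, 0.104]
force: [-0.8, 0.3, 5.3]
width: 0.0181
t: 15.45
tcp_pos: [0.5737, -0.2474, 0.1525]
tcp_rot: [0.703, 0.099, -0.697, 0.104]
force: [1.4, 0.6, -0.6]
width: 0.0183
t: 15.87
tcp_pos: [0.5688, -0.0623, 0.1475]
tcp_rot: [0.7, 0.104, -0.699, 0.104]
force: [-0.5, -1.0, 0.2]
width: 0.0185
t: 16.2
tcp_pos: [0.569, 0.0166, 0.1474]
tcp_rot: [0.699, 0.106, -0.699, 0.105]
force: [-0.0, -0.3, -0.5]
width: 0.0187
t16.2 tcp [569.   16.6 147.4] xaxis [ 0.001  0.001 -1.   ] jawyaw -72.8 w 0.0187 F [-0.  -0.3 -0.5] Mz 0.01 j [ 0.12  0.4  -0.28  1.86  0.14  0.89 -1.5 ]
```

View pics/c9.png

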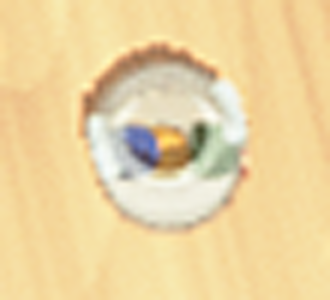

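```bash
python3 -m creep '0 0 0 -3 2 0 1;0 0 0 -3 2 -20 1;0 0 0 -3 2 -38 1;0 0 0 -3 2 -38 1;0 0 0 -3 2 -38 1'
python3 -m creep '0 0 0 0 0 0 -0.1;0 0 0 0 0 0 -0.1;0 0 0 0 0 0 -0.1;0 0 0 0 0 30 -0.1;0 0 0 0 0 40 -0.1'
python3 -m creep '0 0 0 -16 36 10 -0.1;0 0 0 -30 72 10 -0.1;0 0 0 -45 108 0 -0.1;0 0 0 -60 144 0 -0.1;0 0 0 -80 180 0 -0.1'
python3 -m creep '0 0 0 -20 20 0 -0.1;0 0 0 -20 40 0 -0.1;0 0 0 -20 40 0 -0.1'
python3 -c "
from h import *
tool();snap('wrist','w10');snap('top','t10')
a=load('t10')['im'][225:275,290:345];a=cv2.resize(a,(400,364),interpolation=cv2.INTER_CUBIC);b=cv2.resize(load('w10')['im'],(400,300));b=cv2.copyMakeBorder(b,0,64,0,0,0);cv2.imwrite('pics/c10.png',np.hstack([a,b]))"
```

```text
t: 16.62
tcp_pos: [0.5655, 0.0134, 0.1084]
tcp_rot: [-0.699, -0.102, 0.7, -0.103]
force: [-0.1, -0.6, -0.3]
width: 0.018
t: 17.03
tcp_pos: [0.5679, 0.0154, 0.1521]
tcp_rot: [0.701, 0.103, -0.698, 0.104]
force: [0.9, 0.8, 1.7]
width: 0.0473
t: 17.45
tcp_pos: [0.4864, 0.1967, 0.1496]
tcp_rot: [0.7, 0.103, -0.699, 0.103]
force: [1.6, -0.3, -0.4]
width: 0.0471
t: 17.7
tcp_pos: [0.465, 0.2408, 0.1503]
tcp_rot: [0.7, 0.108, -0.698, 0.105]
force: [0.8, 0.8, -0.9]
width: 0.0474
t17.7 tcp [465.  240.8 150.3] xaxis [ 0.003  0.004 -1.   ] jawyaw -72.7 w 0.0474 F [ 0.8  0.8 -0.9] Mz 0.06 j [-0.25  0.34 -0.37  1.96  0.16  0.86 -1.98]
```

View pics/c10.png

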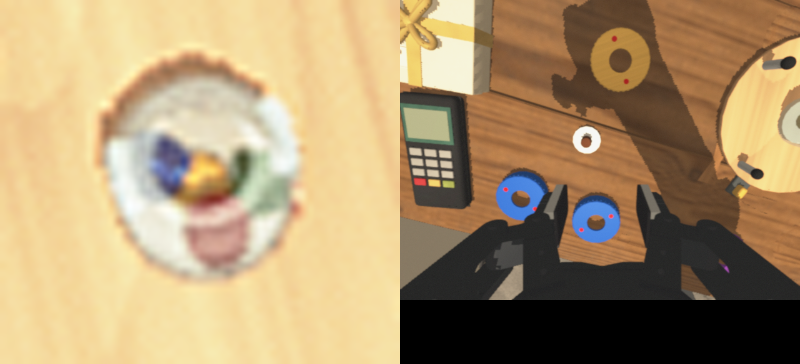

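```bash
cat >> h.py <<'E'
def disk(f,u,v,r):
    n=load(f);hsv=cv2.cvtColor(n['im'],cv2.COLOR_BGR2HSV)[v-r:v+r,u-r:u+r].astype(int);P=cloud(f)[v-r:v+r,u-r:u+r]
    w=((hsv[...,1]<60)&(hsv[...,2]>120)).astype(np.uint8)
    c,_=cv2.findContours(w,cv2.RETR_EXTERNAL,cv2.CHAIN_APPROX_NONE);c=max(c,key=cv2.contourArea)
    e=cv2.fitEllipse(c);print('disk ell',e,px(f,e[0][0]+u-r,e[0][1]+v-r,.006))
    k=(P[...,2]>.012)&(P[...,2]<.04);y,x=np.nonzero(k)
    if k.sum(): print('knob',k.sum(),px(f,x.mean()+u-r,y.mean()+v-r,.018),np.median(P[k],axis=0).round(4))
E
python3 -c "
from h import *
disk('w10',299,224,32);tool()"
```

```text
disk ell ((31.512752532958984, 31.170146942138672), (42.66606521606445, 43.73130416870117), 103.81413269042969) [0.4629 0.2613 0.006 ]
knob 265 [0.4627 0.2609 0.018 ] [0.4631 0.2608 0.0196]
t17.8 tcp [466.5 235.8 149.6] xaxis [ 0.002  0.    -1.   ] jawyaw -73.1 w 0.0471 F [ 0.3 -1.   0.2] Mz 0.01 j [-0.25  0.34 -0.37  1.96  0.16  0.86 -1.98]
```

```bash
python3 -m creep '0 0 0 -3 25 0 -0.1;0 0 0 -3 25 -40 -0.1;0 0 0 -3 25 -80 -0.1;0 0 0 -3 25 -105 -0.1;0 0 0 -3 25 -105 -0.1'
python3 -m creep '0 0 0 0 0 0 -0.1;0 0 0 0 0 0 -0.1'
python3 -c "
from h import *
tool();snap('wrist','w11');u,v=proj('w11',[.463,.261,.006]);print(u,v);disk('w11',int(u),int(v),75)"
```

```text
t: 18.22
tcp_pos: [0.4609, 0.2561, 0.0394]
tcp_rot: [-0.696, -0.101, 0.703, -0.104]
force: [-0.6, -1.0, -0.1]
width: 0.047
t: 18.38
tcp_pos: [0.4648, 0.2601, 0.0454]
tcp_rot: [0.701, 0.103, -0.699, 0.103]
force: [-0.0, -0.2, 0.5]
width: 0.0472
t18.4 tcp [464.8 260.1  45.4] xaxis [ 0.002  0.001 -1.   ] jawyaw -73.3 w 0.0472 F [-0.  -0.2  0.5] Mz 0.00 j [-0.33  0.5  -0.33  2.02  0.26  0.66 -2.11]
320.2 279.1
disk ell ((74.31398010253906, 74.88814544677734), (62.71516799926758, 66.42693328857422), 91.55260467529297) [0.463  0.2615 0.006 ]
knob 644 [0.463  0.2612 0.018 ] [0.4636 0.2614 0.0195]
```

```bash
python3 -m creep '0 0 0 -2 1 0 -0.1;0 0 0 -2 1 -20 -0.1;0 0 0 -2 1 -35 -0.1;0 0 0 -2 1 -35 -0.1;0 0 0 -2 1 -35 0.3'
python3 -m creep '0 0 0 0 0 0 1;0 0 0 0 0 0 1;0 0 0 0 0 0 1;0 0 0 0 0 0 1;0 0 0 0 0 0 1'
python3 -m creep '0 0 0 0 0 20 1;0 0 0 0 0 60 1;0 0 0 0 0 100 1;0 0 0 0 0 135 1;0 0 0 0 0 135 1'
python3 -m creep '0 0 0 16 -36 0 1;0 0 0 30 -72 0 1;0 0 0 45 -108 0 1;0 0 0 60 -144 0 1;0 0 0 80 -180 0 1'
python3 -m creep '0 0 0 24 -40 0 1;0 0 0 24 -62 0 1;0 0 0 24 -62 0 1;0 0 0 24 -62 0 1'
python3 -c "
from h import *
tool();snap('wrist','w12')"
```

```text
t: 18.85
tcp_pos: [0.4614, 0.2614, 0.0097]
tcp_rot: [0.7, 0.104, -0.699, 0.103]
force: [0.0, 0.2, 0.2]
width: 0.0359
t: 19.27
tcp_pos: [0.4621, 0.2619, 0.0106]
tcp_rot: [0.7, 0.104, -0.699, 0.103]
force: [-0.5, -1.4, 6.7]
width: 0.0106
t: 19.68
tcp_pos: [0.4651, 0.2642, 0.1516]
tcp_rot: [0.704, 0.105, -0.695, 0.102]
force: [0.2, 0.1, -0.8]
width: 0.0106
t: 20.1
tcp_pos: [0.5407, 0.0795, 0.1442]
tcp_rot: [-0.699, -0.104, 0.7, -0.104]
force: [0.3, 1.0, -0.1]
width: 0.0109
t: 20.43
tcp_pos: [0.5651, 0.017, 0.1437]
tcp_rot: [-0.7, -0.102, 0.7, -0.102]
force: [-0.1, -0.1, -0.2]
width: 0.0108
t20.4 tcp [565.1  17.  143.7] xaxis [-0.    -0.001 -1.   ] jawyaw -73.4 w 0.0108 F [-0.1 -0.1 -0.2] Mz -0.05 j [ 0.12  0.4  -0.29  1.88  0.15  0.88 -1.52]
```

View pics/w12.png

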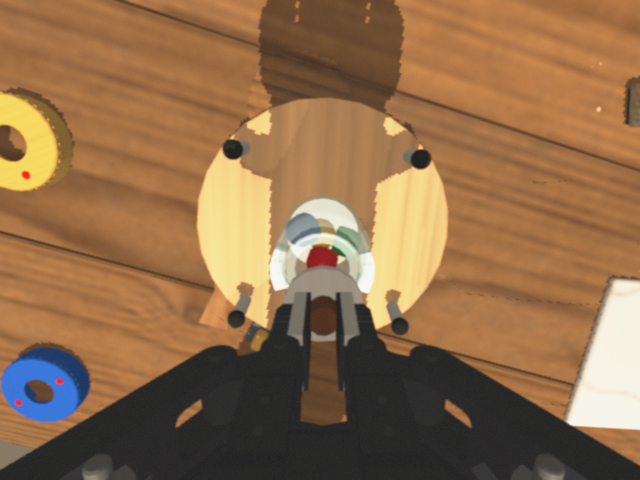

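```bash
python3 - <<'E'
from h import *
q=np.array([px('w12',u,v,.052)[:2] for u,v in[(233,149),(420,158),(236,319),(400,325)]]);c=q.mean(0);print(q,c,np.linalg.norm(q-c,axis=1),np.degrees(np.arctan2(*(q-c).T[::-1])))
print(proj('w12',[.566,.0175,.1]))
n=load('w12')['im'].copy()
for r in(.0225,.0155,.0285):
  for a in np.linspace(0,6.28,100):
    u,v=proj('w12',[.566+r*np.cos(a),.0175+r*np.sin(a),.1]);cv2.circle(n,(int(u),int(v)),0,(0,255,0) if r==.0225 else (255,0,255),-1)
cv2.imwrite('pics/c12.png',cv2.resize(n[180:360,240:410],None,fx=3.3,fy=3.3,interpolation=cv2.INTER_CUBIC))
E
```

```text
[[ 0.6104  0.0887]
 [ 0.6384 -0.0247]
 [ 0.4955  0.0612]
 [ 0.5244 -0.0531]] [0.567175 0.018025] [0.08284538 0.08305677 0.08367429 0.08299678] [  58.5499438   -30.95784121  148.93642514 -121.02295248]
[322.3 271.6]
```

View pics/c12.png

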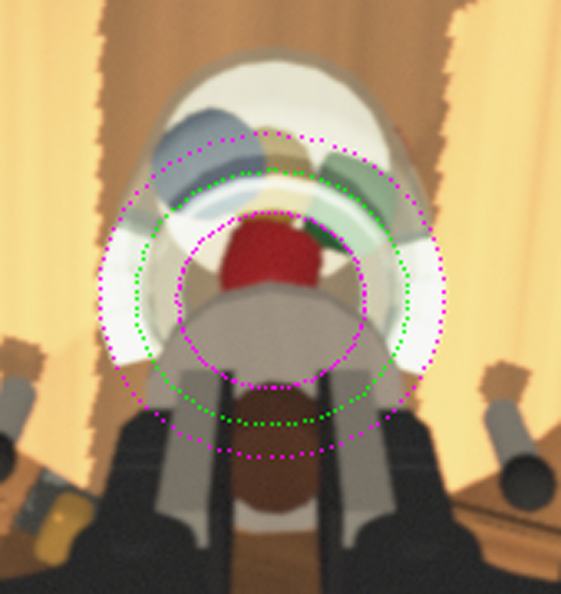

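```bash
python3 -m creep '0 0 0 1 1 -15 1;0 0 0 1 1 -29 1;0 0 0 1 1 -29 1;0 0 0 1 1 -29 1;0 0 0 1 1 -29 1'
python3 -c "
from h import *
tool()"
```

```text
t: 20.9
tcp_pos: [0.5663, 0.0216, 0.1157]
tcp_rot: [0.7, 0.104, -0.699, 0.104]
force: [-0.8, 0.6, -0.2]
width: 0.0108
t20.9 tcp [566.3  21.6 115.7] xaxis [ 0.001  0.    -1.   ] jawyaw -73.0 w 0.0108 F [-0.8  0.6 -0.2] Mz 0.07 j [ 0.11  0.44 -0.29  1.9   0.16  0.83 -1.54]
```

```bash
python3 -m creep '0 0 0 0 -4 0 1;0 0 0 0 -4 0 1;0 0 0 0 -4 0 1'
python3 -c "
from h import *
tool()"
```

```text
t: 21.15
tcp_pos: [0.5666, 0.0159, 0.1156]
tcp_rot: [0.7, 0.103, -0.699, 0.103]
force: [-0.2, -0.6, -0.7]
width: 0.0109
t21.1 tcp [566.6  15.9 115.6] xaxis [ 0.001 -0.    -1.   ] jawyaw -73.2 w 0.0109 F [-0.2 -0.6 -0.7] Mz 0.01 j [ 0.12  0.44 -0.28  1.9   0.16  0.83 -1.53]
```

```bash
python3 -m creep '0 0 0 -0.5 1.5 -4 1;0 0 0 -0.5 1.5 -8 1;0 0 0 -0.5 1.5 -9.5 1;0 0 0 -0.5 1.5 -9.5 1;0 0 0 -0.5 1.5 -9.5 1'
python3 -c "
from h import *
tool()"
```

```text
t: 21.57
tcp_pos: [0.5658, 0.018, 0.1064]
tcp_rot: [0.7, 0.104, -0.699, 0.104]
force: [-3.3, 0.2, 7.0]
width: 0.0107
t21.6 tcp [565.8  18.  106.4] xaxis [ 0. -0. -1.] jawyaw -73.2 w 0.0107 F [-3.3  0.2  7. ] Mz -0.02 j [ 0.11  0.45 -0.28  1.9   0.17  0.81 -1.54]
```

```bash
python3 -m creep '0 0 0 0 0 0 -0.1;0 0 0 0 0 0 -0.1;0 0 0 0 0 0 -0.1;0 0 0 0 0 30 -1;0 0 0 0 0 60 -1'
python3 -m creep '0 0 0 -10 36 0 -1;0 0 0 -20 72 0 -1;0 0 0 -30 108 0 -1;0 0 0 -30 144 0 -1;0 0 0 -30 180 0 -1'
python3 -m creep '0 0 0 0 10 0 -1;0 0 0 0 10 0 -1;0 0 0 0 10 0 -1'
python3 -c "
from h import *
tool();snap('wrist','w13')"
```

```text
t: 21.98
tcp_pos: [0.5639, 0.0175, 0.164]
tcp_rot: [-0.698, -0.104, 0.701, -0.103]
force: [1.0, 0.2, 0.8]
width: 0.0696
t: 22.4
tcp_pos: [0.5348, 0.1991, 0.1654]
tcp_rot: [-0.699, -0.103, 0.7, -0.104]
force: [1.0, 0.7, 0.3]
width: 0.0854
t: 22.65
tcp_pos: [0.5355, 0.2074, 0.165]
tcp_rot: [-0.699, -0.104, 0.7, -0.104]
force: [-0.3, -0.4, -0.1]
width: 0.0856
t22.6 tcp [535.5 207.4 165. ] xaxis [-0.001 -0.001 -1.   ] jawyaw -73.1 w 0.0856 F [-0.3 -0.4 -0.1] Mz 0.01 j [-0.17  0.4  -0.35  1.83  0.17  0.94 -1.87]
```

View pics/w13.png

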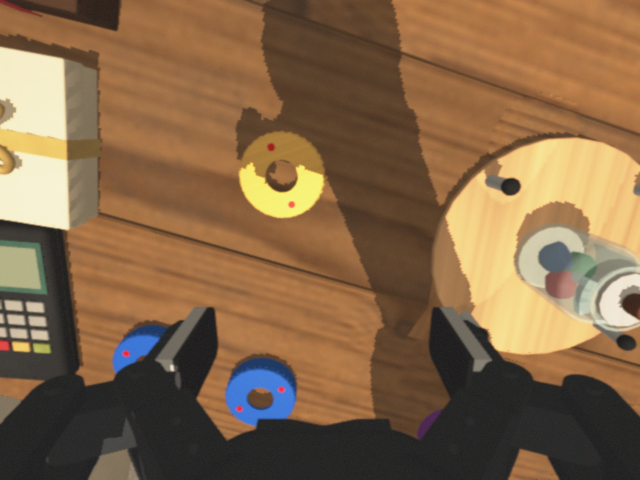

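```bash
cat >> h.py <<'E'
def ring(f,u,v,r=80):
    n=load(f);sub=np.s_[v-r:v+r,u-r:u+r];hsv=cv2.cvtColor(n['im'],cv2.COLOR_BGR2HSV)[sub].astype(int)
    y=((abs(hsv[...,0]-24)<8)&(hsv[...,1]>110)&(hsv[...,2]>90)).astype(np.uint8);rd=((hsv[...,0]<6)|(hsv[...,0]>172))&(hsv[...,1]>150)&(hsv[...,2]>90)
    k,l,s,c=cv2.connectedComponentsWithStats(rd.astype(np.uint8));d=[c[i]+[u-r,v-r] for i in range(1,k) if s[i,4]>4];d=[px(f,*p,.018) for p in d];print('dots',d,'mid',np.mean(d,axis=0))
    for i in range(len(d)):
        for j in range(i): e=(d[i]-d[j]);print('yaw',np.degrees(np.arctan2(e[1],e[0])),'len',np.linalg.norm(e))
E
python3 -c "
from h import *
ring('w13',282,175,55);print(px('w13',282,175,.018))
u,v=proj('w13',[.566,.0175,.1]);print(u,v);s=arm.read_state()
print(px('w13',631,303,.117))
for p in [(260,392,.018),(128,150,.018)]: print(px('w13',*p))
"
```

```text
dots [array([0.5844, 0.2641, 0.018 ]), array([0.5459, 0.237 , 0.018 ])] mid [0.56515 0.25055 0.018  ]
yaw -144.85843486650214 len 0.047081418840132665
[0.5661 0.2501 0.018 ]
628.6 299.3
[0.5676 0.0323 0.117 ]
[0.3633 0.2175 0.018 ]
[0.5501 0.3684 0.018 ]
```

```bash
python3 -m creep '0 0 0 20 30 0 -1;0 0 0 30 43 -30 -1;0 0 0 30 43 -70 -1;0 0 0 30 43 -105 -1;0 0 0 30 43 -105 -1'
python3 -m creep '0 0 0 0 0 0 -1;0 0 0 0 0 0 -1'
python3 -c "
from h import *
tool();snap('wrist','w14');u,v=proj('w14',[.5655,.2505,.018]);print(u,v);ring('w14',int(u),int(v),85)"
```

```text
t: 23.12
tcp_pos: [0.5617, 0.2452, 0.0533]
tcp_rot: [-0.695, -0.1, 0.704, -0.105]
force: [-0.8, -1.0, -1.1]
width: 0.0853
t: 23.28
tcp_pos: [0.5672, 0.2498, 0.0622]
tcp_rot: [0.7, 0.103, -0.699, 0.103]
force: [0.3, -0.1, 1.2]
width: 0.0853
t23.3 tcp [567.2 249.8  62.2] xaxis [ 0.002  0.001 -1.   ] jawyaw -73.3 w 0.0853 F [ 0.3 -0.1  1.2] Mz 0.03 j [-0.25  0.59 -0.32  1.8   0.25  0.79 -1.97]
320.7 275.7
dots [array([0.5843, 0.2641, 0.018 ]), array([0.546 , 0.2373, 0.018 ])] mid [0.56515 0.2507  0.018  ]
yaw -145.01802112266927 len 0.046745374102685276
```

```bash
python3 -m creep '0 0 0 -1.5 1 -25 -1;0 0 0 -1.5 1 -45 -1;0 0 0 -1.5 1 -45 -1;0 0 0 -1.5 1 -45 -1'
python3 -m creep '0 0 0 0 0 -8 -1;0 0 0 0 0 -14 -1;0 0 0 0 0 -15 -1;0 0 0 0 0 -15 -1'
python3 -c "
from h import *
tool()"
```

```text
t: 23.67
tcp_pos: [0.565, 0.2517, 0.017]
tcp_rot: [0.7, 0.103, -0.699, 0.103]
force: [-0.5, 0.2, 2.0]
width: 0.0852
t: 24.0
tcp_pos: [0.5642, 0.2516, 0.0006]
tcp_rot: [0.699, 0.103, -0.699, 0.104]
force: [0.2, 0.6, 0.4]
width: 0.0855
t24.0 tcp [564.2 251.6   0.6] xaxis [ 0. -0. -1.] jawyaw -73.2 w 0.0855 F [0.2 0.6 0.4] Mz 0.02 j [-0.28  0.67 -0.29  1.83  0.28  0.68 -2.01]
```

```bash
python3 -m creep '0 0 0 0 0 0 -0.7;0 0 0 0 0 0 1;0 0 0 0 0 0 1;0 0 0 0 0 0 1;0 0 0 0 0 0 1'
python3 -m creep '0 0 0 0 0 5 1;0 0 0 0 0 30 1;0 0 0 0 0 70 1;0 0 0 0 0 110 1;0 0 0 0 0 140 1'
python3 -m creep '0 0 0 0 -30 0 1;0 0 0 0 -40 0 1;0 0 0 0 -40 0 1'
python3 -c "
from h import *
tool();snap('wrist','w15')"
```

```text
t: 24.42
tcp_pos: [0.5647, 0.252, 0.0018]
tcp_rot: [0.7, 0.104, -0.699, 0.103]
force: [-1.2, 0.2, 5.6]
width: 0.0658
t: 24.83
tcp_pos: [0.5648, 0.2523, 0.1438]
tcp_rot: [0.7, 0.104, -0.699, 0.103]
force: [0.9, -0.1, -0.5]
width: 0.0657
t: 25.08
tcp_pos: [0.5645, 0.2074, 0.1403]
tcp_rot: [-0.699, -0.101, 0.7, -0.103]
force: [0.3, -1.3, -0.9]
width: 0.0659
t25.1 tcp [564.5 207.4 140.3] xaxis [-0.    -0.003 -1.   ] jawyaw -73.5 w 0.0659 F [ 0.3 -1.3 -0.9] Mz -0.04 j [-0.17  0.47 -0.34  1.79  0.19  0.92 -1.88]
```

View pics/w15.png

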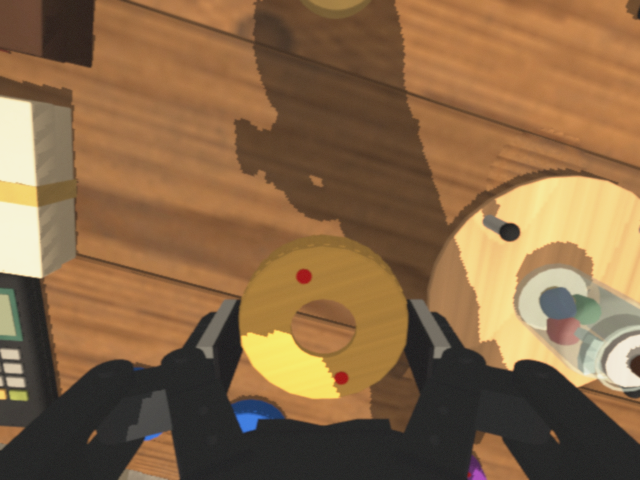

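```bash
python3 -c "
from h import *
z=T()[2,3]+.0165
a,b=px('w15',304,276,z),px('w15',341,378,z);e=a-b;M=T();print(a,b,np.degrees(np.arctan2(e[1],e[0])),np.linalg.norm(e),'mid-tcp',((a+b)/2-M[:3,3])*1e3,px('w15',323,320,z),px('w15',638,362,.115))
d=load('w15')['d'];print([px('w15',u,v) for u,v in[(263,320),(385,320),(323,265),(323,378)]])"
python3 -m creep '0 0 -7 0 -30 0 1;0 0 -14 0 -60 0 1;0 0 -21 0 -90 0 1;0 0 -28 0 -120 0 1;0 0 -35 2 -150 0 1'
python3 -m creep '0 0 -6 0 -20 0 1;0 0 -11 0 -39 0 1;0 0 -11 0 -39 0 1;0 0 -11 0 -39 0 1'
python3 -c "
from h import *
tool()"
```

```text
[0.5842 0.2205 0.1562] [0.5455 0.194  0.1562] 34.40156931243243 0.0469035179917243 mid-tcp [ 0.94759716 -2.32544788 16.46379543] [0.5687 0.2085 0.1562] [0.5704 0.0334 0.115 ]
[array([0.5621, 0.2307, 0.1562]), array([0.5748, 0.1851, 0.1549]), array([0.5902, 0.2149, 0.1556]), array([0.5429, 0.2009, 0.1556])]
t: 25.55
tcp_pos: [0.565, 0.0619, 0.1391]
tcp_rot: [-0.697, 0.113, 0.699, 0.113]
force: [0.1, -0.6, -1.5]
width: 0.0657
t: 25.88
tcp_pos: [0.5657, 0.023, 0.1393]
tcp_rot: [-0.684, 0.178, 0.685, 0.178]
force: [0.3, 0.7, -1.1]
width: 0.066
t25.9 tcp [565.7  23.  139.3] xaxis [-0.002  0.    -1.   ] jawyaw -119.2 w 0.0660 F [ 0.3  0.7 -1.1] Mz 0.02 j [-0.01  0.4  -0.13  1.88  0.07  0.87 -2.25]
```

```bash
for i in 1 2 3 4 5; do python3 -m creep '0 0 7 0 0 0 1;0 0 14 0 0 0 1;0 0 21 0 0 0 1;0 0 28 0 0 0 1;0 0 35 0 0 0 1' | tail -1; done
python3 -m creep '0 0 5 0 0 0 1;0 0 5 0 0 0 1;0 0 5 0 0 0 1'
python3 -c "
from h import *
tool();snap('wrist','w16')"
```

```text
width: 0.066
width: 0.066
width: 0.0663
width: 0.0659
width: 0.0662
t: 28.22
tcp_pos: [0.566, 0.0246, 0.1402]
tcp_rot: [0.178, 0.685, -0.177, 0.684]
force: [0.3, -0.5, 0.5]
width: 0.0659
t28.2 tcp [566.   24.6 140.2] xaxis [-0.001  0.002 -1.   ] jawyaw 60.9 w 0.0659 F [ 0.3 -0.5  0.5] Mz -0.03 j [ 0.52  0.53 -0.85  1.85  0.48  0.97  0.52]
```

```bash
python3 - <<'E'
from h import *
n=load('w16');hsv=cv2.cvtColor(n['im'],cv2.COLOR_BGR2HSV).astype(int);P=cloud('w16');z=T()[2,3]+.0165
rd=((hsv[...,0]<6)|(hsv[...,0]>172))&(hsv[...,1]>150)&(hsv[...,2]>60)&(abs(P[...,2]-z)<.012)
k,l,s,c=cv2.connectedComponentsWithStats(rd.astype(np.uint8))
d=[px('w16',*c[i],z) for i in range(1,k) if s[i,4]>25];print([s[i,4] for i in range(1,k)],d)
if len(d)==2: e=d[1]-d[0];print(np.degrees(np.arctan2(e[1],e[0])),np.linalg.norm(e),(d[0]+d[1])/2)
tool()
E
```

```text
[np.int32(150), np.int32(120)] [array([0.5408, 0.0293, 0.1568]), array([0.5865, 0.0203, 0.1568])]
-11.141061191816462 0.046577784404155664 [0.56365 0.0248  0.1568 ]
t28.3 tcp [566.1  24.2 140.3] xaxis [-0.     0.001 -1.   ] jawyaw 60.8 w 0.0657 F [-0.1  1.4 -1.4] Mz -0.03 j [ 0.52  0.53 -0.85  1.85  0.48  0.97  0.52]
```

```bash
python3 -m creep '0 0 0 1 -7 -15 1;0 0 0 1 -7 -22 1;0 0 0 1 -7 -22 1;0 0 0 1 -7 -22 1;0 0 0 1 -7 -22 1'
python3 -c "
from h import *
tool()"
```

```text
t: 28.68
tcp_pos: [0.5674, 0.0164, 0.1189]
tcp_rot: [0.178, 0.684, -0.178, 0.684]
force: [-0.0, 0.7, -0.7]
width: 0.0658
t28.7 tcp [567.4  16.4 118.9] xaxis [ 0.001  0.001 -1.   ] jawyaw 60.9 w 0.0658 F [-0.   0.7 -0.7] Mz 0.00 j [ 0.51  0.56 -0.83  1.87  0.51  0.94  0.51]
```

```bash
python3 -m creep '0 0 0 -0.5 1 -8 1;0 0 0 -0.5 1 -14 1;0 0 0 -0.5 1 -18 1;0 0 0 -0.5 1 -18 1;0 0 0 -0.5 1 -18 1'
python3 -c "
from h import *
tool()"
python3 -m creep '0 0 0 0 0 -4 1;0 0 0 0 0 -7 1;0 0 0 0 0 -10 1;0 0 0 0 0 -10 1'
python3 -c "
from h import *
tool()"
```

```text
t: 29.1
tcp_pos: [0.5664, 0.0167, 0.1001]
tcp_rot: [0.178, 0.685, -0.178, 0.684]
force: [-0.4, 0.1, -0.5]
width: 0.0658
t29.1 tcp [566.4  16.7 100.1] xaxis [-0.001  0.    -1.   ] jawyaw 60.8 w 0.0658 F [-0.4  0.1 -0.5] Mz -0.02 j [ 0.5   0.58 -0.81  1.89  0.53  0.91  0.49]
t: 29.43
tcp_pos: [0.5662, 0.0165, 0.0898]
tcp_rot: [0.178, 0.685, -0.178, 0.684]
force: [-0.3, -0.3, -1.0]
width: 0.066
t29.4 tcp [566.2  16.5  89.8] xaxis [-0.001 -0.    -1.   ] jawyaw 60.8 w 0.0660 F [-0.3 -0.3 -1. ] Mz 0.01 j [ 0.49  0.59 -0.8   1.89  0.55  0.89  0.48]
```

```bash
python3 -m creep '0 0 0 0 0.5 -1 1;0 0 0 0 0.5 -2 1;0 0 0 0 0.5 -2 1'
python3 -c "
from h import *
tool()"
```

```text
t: 29.68
tcp_pos: [0.5668, 0.0174, 0.0887]
tcp_rot: [0.178, 0.684, -0.178, 0.684]
force: [-1.0, -0.9, 0.2]
width: 0.0661
t29.7 tcp [566.8  17.4  88.7] xaxis [ 0.  0. -1.] jawyaw 60.8 w 0.0661 F [-1.  -0.9  0.2] Mz -0.00 j [ 0.49  0.6  -0.8   1.89  0.55  0.89  0.47]
```

```bash
python3 -m creep '0 0 0 0 0 -0.7 1;0 0 0 0 0 -0.7 1;0 0 0 0 0 -0.7 1'
python3 -c "
from h import *
tool()"
```

```text
t: 29.93
tcp_pos: [0.5669, 0.0174, 0.0886]
tcp_rot: [0.178, 0.684, -0.178, 0.685]
force: [-1.5, 0.2, 5.2]
width: 0.0662
t29.9 tcp [566.9  17.4  88.6] xaxis [ 0.001 -0.    -1.   ] jawyaw 60.8 w 0.0662 F [-1.5  0.2  5.2] Mz 0.03 j [ 0.49  0.6  -0.8   1.89  0.55  0.89  0.47]
```

```bash
Q='from h import *;tool()'
python3 -m creep '0 0 -6 0 0 0 1;0 0 -12 0 0 0 1;0 0 -18 0 0 0 1;0 0 -24 0 0 0 1;0 0 -30 0 0 0 1' | grep width; python3 -c "$Q"
python3 -m creep '0 0 -6 0 0 0 1;0 0 -12 0 0 0 1;0 0 -18 0 0 0 1;0 0 -24 0 0 0 1;0 0 -24 0 0 0 1' | grep width; python3 -c "$Q"
python3 -m creep '0 0 -3 0 0 0 1;0 0 -6 0 0 0 1;0 0 -6 0 0 0 1'|grep width; python3 -c "$Q"
python3 -m creep '0 0 -3 0 0 0 1;0 0 -6 0 0 0 1;0 0 -6 0 0 0 1'|grep width; python3 -c "$Q"
```

```text
width: 0.066
t30.4 tcp [567.6  17.4  88.7] xaxis [ 0.002  0.    -1.   ] jawyaw 30.5 w 0.0660 F [0.5 0.1 2.5] Mz -0.01 j [ 0.4   0.55 -0.67  1.9   0.46  0.84  0.02]
width: 0.0661
t30.8 tcp [567.5  17.5  88.6] xaxis [ 0.002 -0.    -1.   ] jawyaw 6.8 w 0.0661 F [ 0.6 -1.   3. ] Mz -0.04 j [ 0.33  0.53 -0.57  1.9   0.38  0.82 -0.33]
width: 0.0657
t31.0 tcp [567.5  17.5  88.6] xaxis [ 0.002  0.    -1.   ] jawyaw 0.9 w 0.0657 F [-0.4 -0.1  4.1] Mz -0.05 j [ 0.31  0.52 -0.55  1.9   0.36  0.81 -0.41]
width: 0.0659
t31.3 tcp [566.5  17.4  88.5] xaxis [-0.    -0.001 -1.   ] jawyaw -5.0 w 0.0659 F [-3.3  0.9  7.4] Mz 0.09 j [ 0.29  0.52 -0.52  1.9   0.35  0.81 -0.5 ]
```

```bash
Q='from h import *;tool()'
python3 -m creep '0 0 -3 0 0 0 1;0 0 -6 0 0 0 1;0 0 -6 0 0 0 1;0 0 -6 0 0 0 1' | grep width; python3 -c "$Q"
python3 -m creep '0 0 -5 0 0 0 1;0 0 -10 0 0 0 1;0 0 -15 0 0 0 1;0 0 -20 0 0 0 1;0 0 -20 0 0 0 1' | grep width; python3 -c "$Q"
python3 -c "
from h import *
snap('top','t17')"
```

```text
width: 0.0659
t31.6 tcp [566.4  17.4  88.5] xaxis [-0.    -0.001 -1.   ] jawyaw -10.9 w 0.0659 F [-3.3 -0.1  8.3] Mz 0.13 j [ 0.27  0.51 -0.5   1.91  0.33  0.81 -0.59]
width: 0.066
t32.0 tcp [566.2  17.4  88.5] xaxis [-0.001 -0.001 -1.   ] jawyaw -31.1 w 0.0660 F [-4.  -0.9  7.2] Mz 0.01 j [ 0.21  0.49 -0.41  1.91  0.27  0.79 -0.89]
```

```bash
cat >> h.py <<'E'
def studs(f,c=(.566,.0178),z=.052):
    n=load(f);g=n['im'].max(2);a=np.radians(np.arange(0,360,.5));rs=np.arange(.078,.093,.001)
    s=np.array([np.mean([g[tuple(np.clip(np.round(proj(f,[c[0]+r*np.cos(t),c[1]+r*np.sin(t),z])[::-1]).astype(int),0,479))] for r in rs]) for t in a],float)
    # 4-fold periodic: mean of min-smoothed profile
    k=np.convolve(np.r_[s[-4:],s,s[:4]],np.ones(9)/9,'valid');f4=[np.median(k[[i,i+180,i+360,i+540]]) for i in range(180)]
    i=int(np.argmin(f4));print('stud phase',i/2,'each',[round(k[i+180*m]) for m in range(4)],'jar yaw candidates',[(i/2-45+90*m) for m in range(4)])
E
python3 -c "
from h import *
studs('top0');studs('w12');studs('t17')"
```

```text
stud phase 58.5 each [106, 120, 124, 93] jar yaw candidates [13.5, 103.5, 193.5, 283.5]
stud phase 58.5 each [72, 79, 73, 73] jar yaw candidates [13.5, 103.5, 193.5, 283.5]
stud phase 6.0 each [101, 246, 90, 92] jar yaw candidates [-39.0, 51.0, 141.0, 231.0]
```

```bash
cat >> h.py <<'E'
def prof(f,c=(.566,.0178),z=.052,thr=70):
    n=load(f);g=n['im'].max(2);P=cloud(f);m=(abs(P[...,2]-.05)<.012)&(abs(np.hypot(P[...,0]-c[0],P[...,1]-c[1])-.085)<.015)&(g<thr)
    k,l,s,cc=cv2.connectedComponentsWithStats(m.astype(np.uint8))
    for i in range(1,k):
        if s[i,4]>=4: p=px(f,*cc[i],z);print(f,s[i,4],cc[i].round(1),'ang %.1f r %.4f'%(np.degrees(np.arctan2(p[1]-c[1],p[0]-c[0])),np.hypot(p[0]-c[0],p[1]-c[1])))
E
python3 -c "
from h import *
snap('scene','s17');snap('wrist','w17')
prof('top0');prof('scene0');prof('t17');prof('s17');prof('w17')"
```

```text
scene0 14 [306.3 247.5] ang -28.6 r 0.0793
scene0 16 [356.6 255.8] ang -124.1 r 0.0809
scene0 11 [290.9 282.4] ang 62.1 r 0.0883
scene0 13 [346.  292.7] ang 146.3 r 0.0898
s17 22 [286.1 269.1] ang 33.3 r 0.0863
s17 17 [363.3 267.8] ang -153.7 r 0.0840
s17 10 [326.8 296.5] ang 119.7 r 0.0902
w17 542 [407.9 131.5] ang 30.8 r 0.0838
w17 468 [176.1 199.5] ang 119.1 r 0.0838
w17 20 [459.8 337.3] ang -56.0 r 0.0838
w17 371 [253.9 390.5] ang -150.7 r 0.0815
```

```bash
Q='from h import *;tool()'
for i in 1 2 3; do python3 -m creep '0 0 -5 0 0 0 1;0 0 -10 0 0 0 1;0 0 -15 0 0 0 1;0 0 -20 0 0 0 1;0 0 -25 0 0 0 1' | grep width; python3 -c "$Q"; done
python3 -m creep '0 0 -5 0 0 0 1;0 0 -10 0 0 0 1;0 0 -10 0 0 0 1;0 0 -10 0 0 0 1' | grep width; python3 -c "
from h import *
tool();snap('wrist','w18');prof('w18')"
```

```text
width: 0.0658
t32.6 tcp [565.9  17.5  88.5] xaxis [-0.001 -0.    -1.   ] jawyaw -56.1 w 0.0658 F [-4.3  0.1  8.7] Mz 0.24 j [ 0.13  0.48 -0.3   1.91  0.2   0.78 -1.26]
width: 0.0661
t33.0 tcp [565.8  17.6  88.5] xaxis [-0.002 -0.    -1.   ] jawyaw -81.1 w 0.0661 F [-3.3  1.6  9.6] Mz 0.29 j [ 0.04  0.47 -0.19  1.92  0.13  0.77 -1.64]
width: 0.0657
t33.4 tcp [565.8  17.9  88.5] xaxis [-0.002  0.    -1.   ] jawyaw -106.1 w 0.0657 F [-3.7  1.1  9.2] Mz 0.24 j [-0.04  0.46 -0.09  1.92  0.06  0.76 -2.01]
width: 0.0656
t33.8 tcp [565.8  18.   88.5] xaxis [-0.002  0.    -1.   ] jawyaw -115.9 w 0.0656 F [-4.2  1.6  9.1] Mz 0.03 j [-0.07  0.46 -0.04  1.93  0.03  0.76 -2.15]
w18 492 [407.9 131.6] ang -54.6 r 0.0843
w18 505 [176.2 200.1] ang 33.9 r 0.0832
w18 22 [460.1 337.9] ang -140.8 r 0.0847
w18 334 [254.4 390.3] ang 124.8 r 0.0808
```

```bash
python3 -m creep '0 0 0 0 0 0 0.2;0 0 0 0 0 0 -1;0 0 0 0 0 0 -1;0 0 0 0 0 0 -1;0 0 0 0 0 0 -1'
python3 -m creep '0 0 0 0 0 20 -1;0 0 0 0 0 50 -1;0 0 0 0 0 90 -1;0 0 0 0 0 110 -1'
python3 -m creep '0 0 0 -30 -30 0 -1;0 0 0 -60 -60 0 -1;0 0 0 -60 -90 0 -1;0 0 0 -60 -90 0 -1;0 0 0 -60 -90 0 -1'
python3 - <<'E'
from h import *
tool()
for c in('wrist','top','scene'):
    f=c[0]+'19';snap(c,f);prof(f)
    n=load(f);hsv=cv2.cvtColor(n['im'],cv2.COLOR_BGR2HSV).astype(int);P=cloud(f)
    near=(abs(P[...,2]-.105)<.012)&(np.hypot(P[...,0]-.566,P[...,1]-.0175)<.036)
    rd=((hsv[...,0]<6)|(hsv[...,0]>172))&(hsv[...,1]>130)&near
    k,l,s,cc=cv2.connectedComponentsWithStats(rd.astype(np.uint8));d=[px(f,*cc[i],.105) for i in range(1,k) if s[i,4]>2]
    print(c,'dots',d,'flange z',np.median(P[near&(abs(hsv[...,0]-24)<8)&(hsv[...,1]>110)],axis=0))
    if len(d)==2: e=d[1]-d[0];print(np.degrees(np.arctan2(e[1],e[0])),np.linalg.norm(e),(d[0]+d[1])/2)
E
```

```text
t: 34.22
tcp_pos: [0.5665, 0.0171, 0.0874]
tcp_rot: [-0.689, 0.16, 0.689, 0.16]
force: [-0.1, 0.4, -0.1]
width: 0.0853
t: 34.55
tcp_pos: [0.5683, 0.0172, 0.2015]
tcp_rot: [0.69, -0.159, -0.687, -0.16]
force: [0.7, 0.7, 0.3]
width: 0.0853
t: 34.97
tcp_pos: [0.5063, -0.0749, 0.1979]
tcp_rot: [0.689, -0.162, -0.688, -0.161]
force: [0.4, 0.2, 0.3]
width: 0.0853
t35.0 tcp [506.3 -74.9 197.9] xaxis [ 0.    -0.001 -1.   ] jawyaw -116.4 w 0.0853 F [0.4 0.2 0.3] Mz 0.02 j [ 0.07  0.24 -0.    1.96  0.    0.95 -1.97]
w19 220 [231.9 115.2] ang -56.0 r 0.0853
w19 220 [ 88.7 161.1] ang 33.8 r 0.0820
w19 158 [281.8 258.3] ang -143.7 r 0.0850
w19 159 [152.3 295.1] ang 126.2 r 0.0817
wrist dots [array([0.5896, 0.0137, 0.105 ]), array([0.5432, 0.0198, 0.105 ])] flange z [0.56803201 0.0116249  0.10387921]
172.51053091791923 0.04679925213077662 [0.5664  0.01675 0.105  ]
t19 14 [339.5 279.3] ang -145.1 r 0.0838
top dots [array([0.5918, 0.0146, 0.105 ])] flange z [0.57118564 0.02467837 0.10607209]
s19 16 [362.5 265.5] ang -148.6 r 0.0829
s19 12 [286.3 271.5] ang 38.5 r 0.0864
s19 12 [330.2 296.3] ang 124.3 r 0.0903
scene dots [] flange z [0.56031086 0.03052019 0.10438595]
```

```bash
python3 -c "
from cell import arm
print(arm.close_job())"
```

```text
the job is handed in; nothing more can be done
None
```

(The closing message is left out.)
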